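# Chock the rocking mortar stand

### The arm

A 7-joint arm with a two-finger parallel gripper is mounted at the origin on the work surface. World frame = base frame: x ahead of the robot, y to its left, z up, the work surface at z = 0. Lengths are in m, angles in rad, forces in N, time in s.
With the tool pointing down it reaches from about 0.35 to 0.9 m from the base axis. Payload 8.1 kg.
Tool frame: the origin (TCP) lies on the centre line of the jaws, within the pads' length; the fingertips stand 8 mm ahead of it and the grasp point (between the pads) lies 11 mm behind it; z points along the fingers, y is the line along which they close (so a half turn about z gives the same grasp; the last joint's range is limited). The gripper opens to 85 mm and grips with 20 to 120 N. Pads are 22 mm wide; open, the fingers measure 114 mm over their backs; the gripper's body (76 mm by 85 mm) begins 54 mm behind the grasp point. The pads swing forward as they close: fully open they stand 13 mm farther back than shut.
Start: joints at [-1.338, 0.434, 0.025, 1.573, -0.012, 1.134, -0.075], TCP at [0.206, 0.59, 0.239] pointing down, gripper open.
Joint ranges: [-2.62, 2.62], [-0.44, 2.09], [-1.27, 1.32], [0.08, 2.57], [-1.32, 4.46], [0.12, 2], [-2.74, 2.74]. Speed limits (rad/s): [2.22, 2.22, 3.01, 3.01, 3.14, 3.14, 3.14].

### API

Orientations are given as a rotation vector (axis times angle).
In Python, from rig import ctrl gives the robot as it stands.
- The arm moves only by the shell command python3 -m crank 'ROWS' [OPENING] [FORCE]. ROWS is JSON, a list of rows, each a list of 6 numbers: the shift along the tool's x, y, z in m, then the turn, a rotation vector about the tool's x, y, z in rad. In form: [[dx, dy, dz, ax, ay, az], ...]. A call has exactly 10 rows; each row shifts and turns the commanded pose from where the row before left it, along the tool's axes as they then stand; what a row does not reach is not made up. A row lasts 1/12 s, in which the tool goes at most 41.7 mm and 7.16 degrees, less where a joint would pass 70% of its speed; a pose out of reach is approached as far as the arm can. A call with a gripper value outside its range is refused whole. OPENING is the opening in per cent of the stroke, from 0 (shut) to 100 (fully open), set as the call begins (- or left out, the last holds). The fingers move at their own pace and stop on an object; FORCE is the grip in N (left out, the last holds). Time passes only in rows, so rows that do not move let the fingers close, or fill a call up. It gives the time, the measured TCP pose, the force, the opening and the grip force at its end, in the units of the state.
- ctrl.read_state(): the state, without advancing time (a new reading comes with each control period).
- ctrl.get_image(name): name is "scene" or "top"; returns a dict with "img" (384x512x3 uint8, red, green, blue), "fx", "fy", "cx", "cy" (pixels), "R" (3x3) and "t" (3): a world point X has camera coordinates R X + t. Camera axes: x right, y down, z forward; pixel columns grow to the right and rows downward; lengths in m; the calibration is good to about 2 mm. A picture is of the moment at which its call begins. There is no depth.
- ctrl.close_job(): hands the job in; it is judged then, once.
The state is a dict: "time": time; "q": joint angles; "qd": joint speeds; "joint_efforts": joint torques, N m; "tool_pos": TCP position; "orientation": TCP orientation; "force": force on the tool from outside, world axes, zero at the start; "torque": the same for the moment, N m; "opening": finger opening in m; "grip_force": force on a finger pad.
Only numpy, scipy, OpenCV 4.12 (cv2) and the standard library are available. Lean on these libraries where they do the work, as an engineer would, in place of code of your own. Each camera call takes 0.05 s, during which the arm holds its last target. There are 200 camera calls.

### The job

The mortar's wooden stand rocks because the foot under its corner next to the yellow wedge is too short. With the fingertips push the yellow wedge along the concrete, thin end first, under that foot until the board is raised level and no longer rocks, then leave the wedge there. Do not lift the wedge off the concrete, do not push or lift the stand itself with the robot, and leave the other things where they are.

Things in the scene. Friction and masses are not known exactly. Their poses are not given: they have to be found in the camera images.
- stand (a joint): tilt of the stand about the line through its two good side feet, rad: 0 = level (hard stop: the far foot too is on the concrete), 0.083 = tipped down onto the short foot, as at the start. Unsupported it falls back to 0.083 by its own weight (1.5 to 3.5 N on the short foot).
- stand_base: mortar stand, cannot slide. Origin on the concrete under the centre of its pale square board (210 mm, 52 to 70 mm up). Four bun feet, balls of radius 28 mm, are centred 120 mm from the origin along -x (the short one), +x, -y, +y; the board's corners reach 28 mm beyond the feet's centres. The dark mortar on it is 190 mm wide, rim 155 mm up.
- short_foot (a point): lowest point of the short bun foot (a ball of 28 mm radius, its centre 28 mm above this point), on the stand. It touches the concrete at the start and hangs 10 mm above it when the stand is level.
- wedge: loose yellow plastic wedge, 80 g, 110 mm long, 56 wide, 2 mm high at the thin end, 24 mm at the thick end (flat upright face). Origin: centre of its underside; +x runs to the thin end (edge at +55, thick face at -55 mm). Starts 35 to 60 mm short of the foot's centre. Level comes with the foot's lowest point about 37 mm behind the thin edge; friction then holds it.
- bowl: stainless steel bowl, 150 mm wide, 55 mm high; origin at the centre of its underside. Leave alone.
- dish: brown ceramic dish, 150 mm wide, 30 mm high; origin at the centre of its underside. Leave alone.
- jar: amber jar with a white cap, 72 mm wide, 110 mm high; origin at the centre of its underside. Leave alone.
- pestle: short pale wooden pestle standing upright, 60 mm wide, 145 mm high; origin at the centre of its underside. Leave alone.
- scoop: turquoise plastic scoop lying flat, 190 mm long, 74 mm wide, 35 mm high; origin under the joint of pan and handle, pan towards +x. Leave alone.
There are look-alikes about, which are no part of the job. What is meant by the wedge is not black, blue or grey, and is the larger of those in its own colour.

How it is judged:
On the way:
1. the short foot rides up on the wedge (contact force between wedge and stand_base above 0.5 N and value of joint stand between 0.012 and 0.06 rad), for 0.05 s.
At the end, for the whole second after the job is handed in: The stand is level (tilt under 0.009 rad, half a degree), its short foot stands on the wedge's slope within the wedge's width and bears on it with over 0.5 N, and the wedge lies flat and still on the concrete (value of joint stand below 0.009 rad and contact force between wedge and stand_base above 0.5 N and x of short_foot in the frame of wedge between -0.03 and 0.05 m and y of short_foot in the frame of wedge between -0.028 and 0.028 m and height (world z) of wedge below 0.008 m and linear speed of wedge below 0.01 m/s); the robot touches nothing.
It fails at once if the wedge is lifted off the concrete (over 20 mm) or tipped (over 0.35 rad) (height (world z) of wedge above 0.02 m or angle between wedge's own z axis and vertical above 0.35 rad).
It fails at once if the robot pushes or lifts the stand (over 3 N) (contact force between any of the fingers, the arm and stand_base above 3 N).
It fails at once if a bystander is shifted by more than 20 mm (distance of any of bowl, dish, jar, pestle, scoop from where it was at the start of the episode above 0.02 m).
It also fails if it takes over 35 s, if anything falls off the work surface, if the arm or the gripper's body presses on something with over 40 N, if the wrist force passes 120 N, or if a joint passes its speed limit or range.

## Working session

There is one attempt and no reset: what is moved stays moved. The work goes in short steps, Python scripts to look and compute and a shell command to move; the robot and the scene stay as the last step left them, time stands still between calls to the robot, and variables do not carry over. Pictures are saved under pics/ and viewed, at most 10 in all, crops included, and the job is handed in when it is done.

```bash
mkdir -p pics
cat > h.py <<'E'
import numpy as np, cv2
from rig import ctrl
def grab(n,f):
    d=ctrl.get_image(n); np.savez('pics/'+f+'.npz',**d); cv2.imwrite('pics/'+f+'.png',cv2.cvtColor(d['img'],cv2.COLOR_RGB2BGR)); return d
def ray(d,u,v,z):
    R=np.array(d['R']);t=np.array(d['t']);c=-R.T@t
    r=R.T@np.array([(u-d['cx'])/d['fx'],(v-d['cy'])/d['fy'],1]); return c+r*(z-c[2])/r[2]
E
python3 - <<'E'
from h import *
a=grab('scene','s0')['img'];b=grab('top','t0')['img']
s=ctrl.read_state();print(s['time'],s['tool_pos'],s['orientation'],s['opening'])
E
```

```text
0.1 [0.20584765 0.58964789 0.2385835 ] [-5.25067451e-01 -3.09729966e+00  2.29464178e-03] 0.0856840662923782
```

View pics/t0.png

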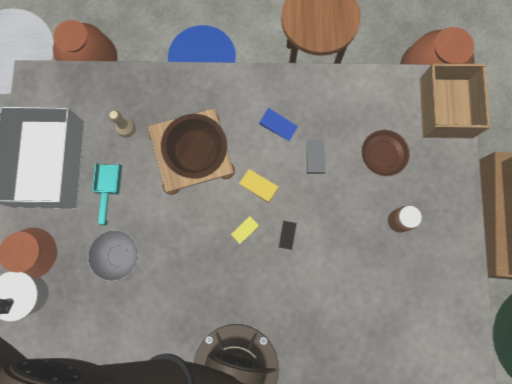

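View pics/s0.png

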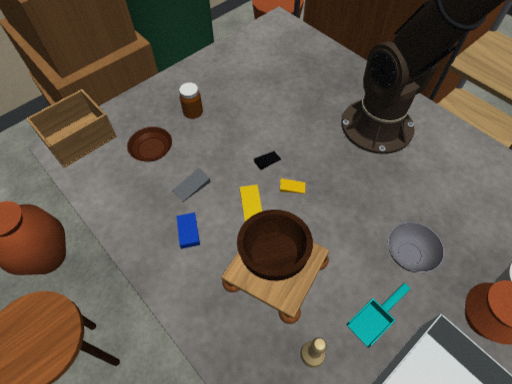

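Run:
```python
from h import *
for f in('t0','s0'):
    d=dict(np.load(f'pics/{f}.npz'));h=cv2.cvtColor(d['img'],cv2.COLOR_RGB2HSV)
    m=cv2.inRange(h,(20,150,110),(35,255,255))
    for c in cv2.findContours(m,0,2)[0]:
        if cv2.contourArea(c)<40:continue
        q=cv2.approxPolyDP(c,3,True)[:,0]
        print(f,cv2.contourArea(c));[print(p,ray(d,*p,0).round(3),ray(d,*p,.024).round(3)) for p in q]
    print(-np.array(d['R']).T@d['t'])
t=cv2.imread('pics/t0.png')[95:255,135:315];s=cv2.imread('pics/s0.png')[140:330,210:345]
cv2.imwrite('pics/c0.png',np.hstack([cv2.resize(t,(427,380),interpolation=2),cv2.resize(s,(270,380),interpolation=2)]))
```

```text
[ 0.27216307 -0.06489506  1.40720345]
s0 515.0
[257 185] [ 0.477 -0.1    0.   ] [ 0.488 -0.088  0.024]
[240 187] [ 0.522 -0.13   0.   ] [ 0.531 -0.118  0.024]
[245 220] [ 0.588 -0.031  0.   ] [ 0.596 -0.021  0.024]
[261 211] [ 0.532 -0.022  0.   ] [ 0.541 -0.012  0.024]
s0 252.0
[280 179] [ 0.407 -0.067  0.   ] [ 0.42  -0.056  0.024]
[280 189] [ 0.434 -0.04   0.   ] [ 0.445 -0.03   0.024]
[304 192] [0.386 0.019 0.   ] [0.399 0.028 0.024]
[304 182] [ 0.359 -0.007  0.   ] [0.372 0.002 0.024]
[0.92550558 0.38849423 1.00900716]
```

View pics/c0.png

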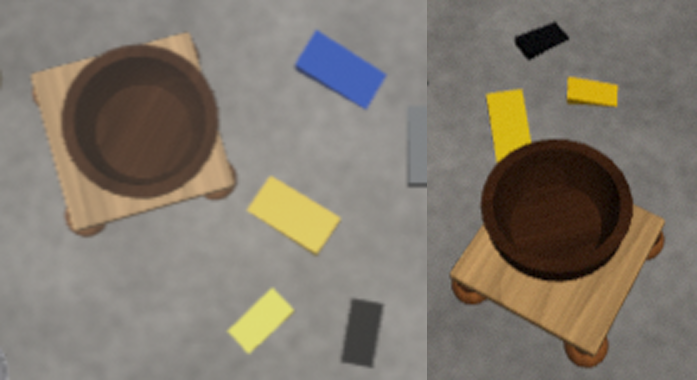

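Yellow candidates in the top view are (259,185), the larger, beside the stand's corner, and (245,230), smaller and lighter. The crop confirms that (259,185) is the wedge. Its thick face is at the lower right, away from the stand.

Run:
```python
from h import *
d=dict(np.load('pics/t0.npz'));h=cv2.cvtColor(d['img'],cv2.COLOR_RGB2HSV)
print(h[185,259],h[230,245],h[185,165],h[171,230],h[145,195])
m=cv2.inRange(h,(18,110,110),(35,255,255))
for c in cv2.findContours(m,0,2)[0]:
    if cv2.contourArea(c)<100:continue
    q=cv2.boxPoints(cv2.minAreaRect(c));print(cv2.contourArea(c))
    for p in q: print(p.round(1),ray(d,*p,0).round(4),ray(d,*p,.024).round(4))
# board
m=cv2.inRange(h,(8,50,110),(22,200,255));m[:,:140]=0;m[:,240:]=0;m[:100]=0;m[200:]=0
m=cv2.morphologyEx(m,cv2.MORPH_OPEN,np.ones((3,3)))
c=max(cv2.findContours(m,0,2)[0],key=cv2.contourArea);q=cv2.boxPoints(cv2.minAreaRect(c))
print('board',cv2.contourArea(c))
for p in q: print(p.round(1),ray(d,*p,.07).round(4))
# mortar rim
b=cv2.inRange(h,(0,60,0),(25,255,100));b[:,:140]=0;b[:,240:]=0;b[:100]=0;b[200:]=0
c=max(cv2.findContours(b,0,2)[0],key=cv2.contourArea);e=cv2.minEnclosingCircle(c);print('rim',e,ray(d,*e[0],.155))
# feet
for ys in [(160,200)]: pass
f=cv2.inRange(h,(0,90,60),(14,255,190))
for c in cv2.findContours(f,0,2)[0]:
    x,y,w,hh=cv2.boundingRect(c)
    if 140<x<240 and 100<y<200 and cv2.contourArea(c)>8: print('foot?',x,y,w,hh,cv2.minEnclosingCircle(c))
print(np.array(d['fx']),d['R'],ray(d,1,0,0)-ray(d,0,0,0))
```

```text
[ 25 138 221] [ 29 123 222] [ 16  89 183] [ 16  88 185] [ 11 106  89]
287.0
[231.1 233.8] [0.3885 0.0206 0.    ] [0.3865 0.0192 0.024 ]
[249.3 216.8] [ 0.4416 -0.034   0.    ] [ 0.4387 -0.0346  0.024 ]
[257.9 225.9] [ 0.4137 -0.0609  0.    ] [ 0.4113 -0.0609  0.024 ]
[239.7 243. ] [ 0.361  -0.0062  0.    ] [ 0.3594 -0.0072  0.024 ]
575.5
[239.  183.1] [ 5.466e-01 -3.000e-04  0.000e+00] [ 0.542  -0.0014  0.024 ]
[249.  167.7] [ 0.596  -0.0305  0.    ] [ 0.5904 -0.0311  0.024 ]
[277.9 186.6] [ 0.5372 -0.1216  0.    ] [ 0.5326 -0.1206  0.024 ]
[268.  201.9] [ 0.4886 -0.0911  0.    ] [ 0.4849 -0.0906  0.024 ]
board 1351.0
[145.1 126.2] [0.7047 0.285  0.07  ]
[216.2 106.1] [0.7714 0.0712 0.07  ]
[235.7 175. ] [0.5573 0.0069 0.07  ]
[164.6 195.1] [0.4939 0.2152 0.07  ]
rim ((193.69354248046875, 145.5), 32.43995666503906) [0.62241149 0.12243582 0.155     ]
foot? 167 190 11 4 ((172.0, 191.0), 5.099119663238525)
foot? 161 114 65 64 ((193.32464599609375, 145.57424926757812), 32.776939392089844)
460.463021164086 [[ 0.01435445 -0.99988277 -0.00532908]
 [-0.98352717 -0.0131588  -0.18028075]
 [ 0.18018949  0.00782913 -0.98360076]] [ 3.69886630e-05 -3.38094107e-03 -2.22044605e-16]
```

Run:
```python
import cv2
t=cv2.imread('pics/t0.png')[98:203,140:285]
cv2.imwrite('pics/c1.png',cv2.resize(t,None,fx=5.5,fy=5.5,interpolation=cv2.INTER_CUBIC))
```

```text
(no output)
```

View pics/c1.png

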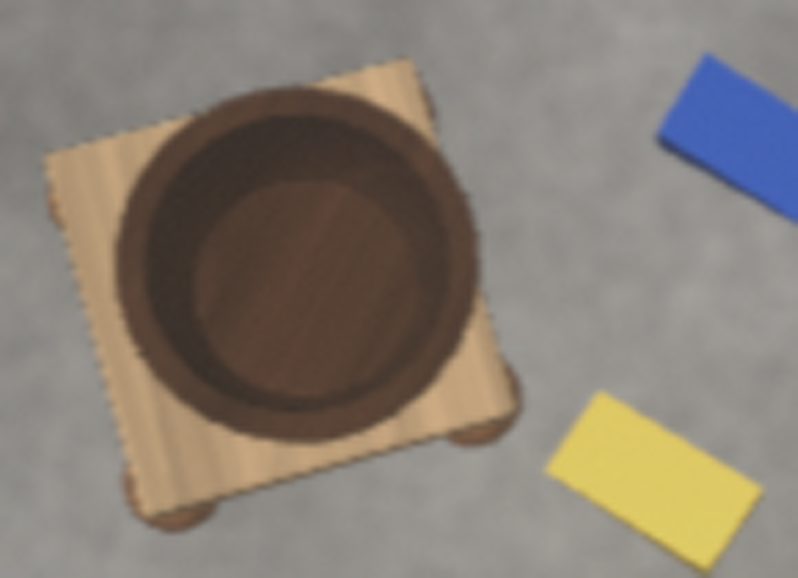

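Run:
```python
from h import *
d=dict(np.load('pics/t0.npz'))
P=lambda u,v,z:ray(d,140+(u+.5)/5.5-.5,98+(v+.5)/5.5-.5,z)
f=P(476,400,.028);g=P(171,486,.028);print('short',f,'side',g,np.linalg.norm(f-g))
C=[P(45,155,.082),P(412,60,.07),P(518,410,.058),P(150,515,.07)]
for c in C:print(c.round(4))
o=np.mean(C,0);x=C[0]-C[2];x/=np.linalg.norm(x[:2]);o2=o+.083*.07*x;print(o,x,np.degrees(np.arctan2(x[1],x[0])),'foot from corners',o2-.12*x)
c=P(297,264,.155);print('from rim',c+.083*.155*x-.12*x)
W=[P(545,468,0),P(600,390,0),P(763,490,.024),P(708,574,.024)]
thin=(W[0]+W[1])/2;th=(W[2]+W[3])/2;print('thin',thin,'thick',th)
a=(thin-th)[:2];a/=np.linalg.norm(a);r=(f-thin)[:2];print('axis',np.degrees(np.arctan2(a[1],a[0])),'foot along',r@a,'lat',a[0]*r[1]-a[1]*r[0])
```

```text
short [0.58047334 0.03875915 0.028     ] side [0.52939605 0.20674751 0.028     ] 0.17558182921728246
[0.7023 0.2738 0.082 ]
[0.7637 0.0762 0.07  ]
[0.5685 0.0134 0.058 ]
[0.5056 0.209  0.07  ]
[0.63503463 0.14310506 0.07      ] [0.45723217 0.88934737 0.08197769] 62.791352088244835 foot from corners [0.58282329 0.04155048 0.06063897]
from rim [0.57315761 0.02743442 0.14621732]
thin [ 0.57065514 -0.01443882  0.        ] thick [ 0.50847424 -0.10671375  0.024     ]
axis 56.02532862383039 foot along 0.04960293005624293 lat 0.021586335754466196
```

The crop shows the short foot's ball centred near top-view pixel (226.5,171), about (0.581,0.039). The wedge's thin edge is at (0.571,-0.014), the thick face at (0.508,-0.107), heading 56°. The foot lies 50 mm ahead and 21 mm left, so I'll push along a gentle left arc to heading ~66°. First I turn the tool so its x axis lies along the wedge.

```bash
R='[0,0,0,0,0,0.0915]'; python3 -m crank '[[0,0,0,0,0,0.0915],[0,0,0,0,0,0.0915],[0,0,0,0,0,0.0915],[0,0,0,0,0,0.0915],[0,0,0,0,0,0.0915],[0,0,0,0,0,0.0915],[0,0,0,0,0,0.0915],[0,0,0,0,0,0.0915],[0,0,0,0,0,0.0915],[0,0,0,0,0,0.0915]]' 25 20
python3 -m crank '[[0,0,0,0,0,0.0915],[0,0,0,0,0,0.0915],[0,0,0,0,0,0.0915],[0,0,0,0,0,0.0915],[0,0,0,0,0,0.0915],[0,0,0,0,0,0.0915],[0,0,0,0,0,0.0915],[0,0,0,0,0,0.0915],[0,0,0,0,0,0.0915],[0,0,0,0,0,0.0915]]'
cat >> h.py <<'E'
from scipy.spatial.transform import Rotation as Ro
def tool(goal=None,yaw=None):
    s=ctrl.read_state();M=Ro.from_rotvec(s['orientation']).as_matrix();p=np.array(s['tool_pos'])
    print('t',s['time'],'p',p.round(4),'yaw',np.degrees(np.arctan2(M[1,0],M[0,0])).round(2),'zaxis',M[:,2].round(3),'F',np.round(s['force'],1),'op',s['opening'],'q',np.round(s['q'],2))
    if goal is not None: print('tool shift',(M.T@(np.array(goal)-p)).round(4))
E
python3 -c "
from h import *
tool([.489,-.136,.239])"
```

```text
time: 0.93
tool_pos: [0.2059, 0.5898, 0.2389]
orientation: [1.845, 2.542, -0.001]
force: [-0.5, -0.4, 0.3]
opening: 0.0214
grip_force: 0.0
time: 1.77
tool_pos: [0.2058, 0.5898, 0.2389]
orientation: [2.778, 1.466, -0.001]
force: [0.1, -0.6, 0.5]
opening: 0.0216
grip_force: 0.0
t 1.7667 p [0.2058 0.5898 0.2389] yaw 55.65 zaxis [-0.    -0.001 -1.   ] F [ 0.1 -0.6  0.5] op 0.021559854442599242 q [-1.62  0.45  0.45  1.6  -0.21  1.14 -1.73]
tool shift [-4.395e-01  6.434e-01  4.000e-04]
```

```bash
python3 -m crank '[[-0.0146,0.0214,0,0,0,0],[-0.0146,0.0214,0,0,0,0],[-0.0146,0.0214,0,0,0,0],[-0.0146,0.0214,0,0,0,0],[-0.0146,0.0214,0,0,0,0],[-0.0146,0.0214,0,0,0,0],[-0.0146,0.0214,0,0,0,0],[-0.0146,0.0214,0,0,0,0],[-0.0146,0.0214,0,0,0,0],[-0.0146,0.0214,0,0,0,0]]' | head -2
python3 -m crank '[[-0.0146,0.0214,0,0,0,0],[-0.0146,0.0214,0,0,0,0],[-0.0146,0.0214,0,0,0,0],[-0.0146,0.0214,0,0,0,0],[-0.0146,0.0214,0,0,0,0],[-0.0146,0.0214,0,0,0,0],[-0.0146,0.0214,0,0,0,0],[-0.0146,0.0214,0,0,0,0],[-0.0146,0.0214,0,0,0,0],[-0.0146,0.0214,0,0,0,0]]' | head -2
python3 -m crank '[[-0.0146,0.0214,0,0,0,0],[-0.0146,0.0214,0,0,0,0],[-0.0146,0.0214,0,0,0,0],[-0.0146,0.0214,0,0,0,0],[-0.0146,0.0214,0,0,0,0],[-0.0146,0.0214,0,0,0,0],[-0.0146,0.0214,0,0,0,0],[-0.0146,0.0214,0,0,0,0],[-0.0146,0.0214,0,0,0,0],[-0.0146,0.0214,0,0,0,0]]' | head -2
python3 -c "
from h import *
tool([.489,-.136,.239])"
```

```text
time: 2.6
tool_pos: [0.3015, 0.3478, 0.2391]
time: 3.43
tool_pos: [0.3968, 0.1071, 0.2393]
time: 4.27
tool_pos: [0.4922, -0.1335, 0.239]
t 4.2667 p [ 0.4922 -0.1335  0.239 ] yaw 55.93 zaxis [-0.001  0.    -1.   ] F [-0.   0.7  0.3] op 0.02165135229598167 q [-0.52  0.31  0.89  1.9  -0.28  1.06 -0.11]
tool shift [-0.0038 -0.0013  0.    ]
```

```bash
python3 -m crank '[[-0.004,-0.001,0.03,0,0,0],[0,0,0.03,0,0,0],[0,0,0.03,0,0,0],[0,0,0.03,0,0,0],[0,0,0.03,0,0,0],[0,0,0.025,0,0,0],[0,0,0.02,0,0,0],[0,0,0.015,0,0,0],[0,0,0.008,0,0,0],[0,0,0.005,0,0,0]]'
python3 - <<'E'
from h import *
a=grab('scene','s1')['img'];b=grab('top','t1')['img'];tool()
A=cv2.resize(a[110:250,180:340],None,fx=3.5,fy=3.5,interpolation=2)
cv2.imwrite('pics/c2.png',A[:,:,::-1])
E
```

```text
time: 5.1
tool_pos: [0.4884, -0.1352, 0.0153]
orientation: [-2.774, -1.472, 0.002]
force: [0.1, 0.5, 0.5]
opening: 0.0213
grip_force: 0.0
t 5.2 p [ 0.4888 -0.1353  0.0161] yaw 55.9 zaxis [-0.001  0.    -1.   ] F [-0.2  0.1  0.2] op 0.021040726259607578 q [-0.26  0.63  0.6   2.11 -0.63  0.59  0.2 ]
```

View pics/c2.png

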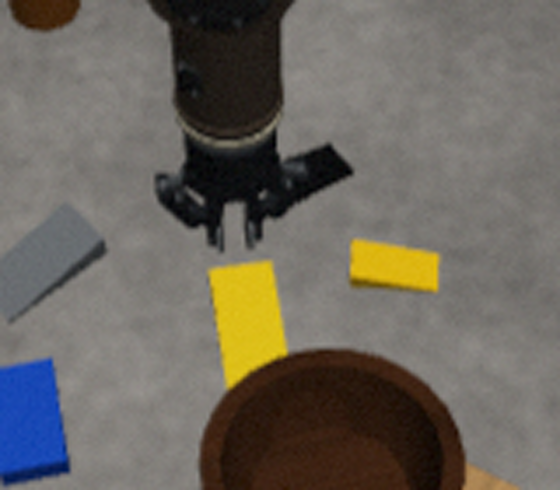

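The fingers stand symmetric behind the thick face. In the crop the tips are near (218,245) and (253,243), and the face runs along y≈265. I'll lower 5 mm, close the gap and start the arc.

```bash
python3 -m crank '[[0.005,0,0.0025,0,0,0],[0.006,0,0.0025,0,0,0],[0.006,0,0,0,0,0],[0.005,0,0,0,0,0],[0.006,0,0,0,0,-0.012],[0.006,0,0,0,0,-0.012],[0.006,0,0,0,0,-0.012],[0.006,0,0,0,0,-0.012],[0.006,0,0,0,0,-0.012],[0.006,0,0,0,0,-0.012]]'
cat > m.py <<'E'
from h import *
import sys
n=sys.argv[1];d=grab('top',n);tool()
h=cv2.cvtColor(d['img'],cv2.COLOR_RGB2HSV);m=cv2.inRange(h,(18,110,110),(35,255,255));m[:,:205]=0;m[212:]=0
c=max(cv2.findContours(m,0,2)[0],key=cv2.contourArea);q=cv2.boxPoints(cv2.minAreaRect(c))
print(cv2.contourArea(c));[print(p.round(1),ray(d,*p,.012).round(4)) for p in q]
A=cv2.resize(d['img'][95:225,140:300],None,fx=4,fy=4,interpolation=2);cv2.imwrite(f'pics/{n}c.png',A[:,:,::-1])
E
python3 m.py t2
```

```text
time: 6.03
tool_pos: [0.5209, -0.0862, 0.0114]
orientation: [2.719, 1.573, 0.0]
force: [0.1, -0.8, 1.0]
opening: 0.0213
grip_force: 0.7
t 6.0833 p [ 0.5216 -0.0848  0.0113] yaw 60.23 zaxis [ 0.     0.001 -1.   ] F [1.  0.8 0.5] op 0.02152469552558401 q [-0.35  0.65  0.58  2.06 -0.63  0.61  0.15]Traceback (most recent call last):
  File "m.py", line 5, in <module>
    c=max(cv2.findContours(m,0,2)[0],key=cv2.contourArea);q=cv2.boxPoints(cv2.minAreaRect(c))
ValueError: max() iterable argument is empty
```

```bash
cat > v.py <<'E'
from h import *
import sys
n=sys.argv[1];a=grab('scene','s'+n)['img'];b=grab('top','t'+n)['img'];tool()
f=lambda i:cv2.resize(i,(400,400),interpolation=2)
cv2.imwrite(f'pics/v{n}.png',np.hstack([f(a[120:300,170:350]),f(b[90:230,150:290])])[:,:,::-1])
E
python3 v.py 3
```

```text
t 6.1833 p [ 0.5209 -0.0859  0.0112] yaw 60.11 zaxis [-0.  0. -1.] F [-0.2  0.4 -0.1] op 0.021704521399283045 q [-0.35  0.65  0.58  2.06 -0.63  0.61  0.15]
```

View pics/v3.png

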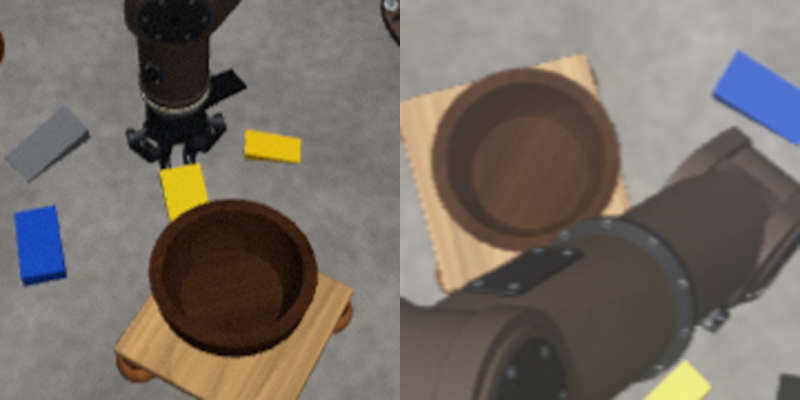

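In the scene view the wedge's top thick edge runs from crop (160,172) to (205,166), in contact with the tips. The arm hides it in the top view, so I'll measure from the scene camera.

```bash
cat > w.py <<'E'
from h import *
import sys
d=dict(np.load(f'pics/s{sys.argv[1]}.npz'));h=cv2.cvtColor(d['img'],cv2.COLOR_RGB2HSV)
m=cv2.inRange(h,(20,150,110),(35,255,255));m[:,:205]=0;m[:,272:]=0
c=max(cv2.findContours(m,0,2)[0],key=cv2.contourArea);q=cv2.approxPolyDP(c,2.5,True)[:,0]
[print(p,ray(d,*p,.024).round(4)) for p in q]
q=q[np.argsort(q[:,1])][:2];P=[ray(d,*p,.024)[:2] for p in q]
e=P[0]-P[1];n=np.array([-e[1],e[0]]);n*=np.sign(n[1])/np.linalg.norm(n);b=(P[0]+P[1])/2
r=np.array([.581,.039])-b
print('width',np.linalg.norm(e),'heading',np.degrees(np.arctan2(n[1],n[0])),'back',b,'foot in wedge x,y',r@n-.055,n[0]*r[1]-n[1]*r[0])
E
python3 w.py 0; python3 w.py 3
```

```text
[257 185] [ 0.4877 -0.088   0.024 ]
[240 187] [ 0.5315 -0.1179  0.024 ]
[245 220] [ 0.5962 -0.0212  0.024 ]
[261 211] [ 0.5412 -0.0119  0.024 ]
width 0.052964153029771935 heading 55.67673313249849 back [ 0.50961741 -0.10295587] foot in wedge x,y 0.10248690335484786 0.02109074767485973
[259 194] [ 0.5054 -0.0597  0.024 ]
[242 196] [ 0.5484 -0.0892  0.024 ]
[247 219] [ 0.5897 -0.0198  0.024 ]
[263 210] [ 0.5345 -0.0104  0.024 ]
width 0.0521842712499917 heading 55.57118230911714 back [ 0.52688632 -0.07443644] foot in wedge x,y 0.06916059143534994 0.01950036484386935
```

```bash
python3 -m crank '[[0.005,0,0,0,0,-0.012],[0.005,0,0,0,0,-0.012],[0.005,0,0,0,0,-0.012],[0.005,0,0,0,0,-0.012],[0.004,0,0,0,0,-0.012],[0.004,0,0,0,0,-0.01],[0,0,0,0,0,0],[0,0,0,0,0,0],[0,0,0,0,0,0],[0,0,0,0,0,0]]'; python3 v.py 4; python3 w.py 4
```

```text
time: 7.02
tool_pos: [0.534, -0.0619, 0.0113]
orientation: [-2.664, -1.666, -0.0]
force: [0.5, -0.5, -0.1]
opening: 0.021
grip_force: 0.6
t 7.1167 p [ 0.534  -0.0619  0.0113] yaw 64.04 zaxis [ 0.  0. -1.] F [-0.6 -1.1 -0.5] op 0.021340300626412363 q [-0.38  0.66  0.57  2.03 -0.61  0.62  0.15]
[261 200] [ 0.5153 -0.0399  0.024 ]
[244 204] [ 0.5625 -0.0639  0.024 ]
[248 219] [ 0.5875 -0.0178  0.024 ]
[264 211] [ 0.5346 -0.006   0.024 ]
width 0.05297038057660886 heading 63.0186487955541 back [ 0.53893701 -0.05191667] foot in wedge x,y 0.04510477532848086 0.0037643194680129152
```

View pics/v4.png

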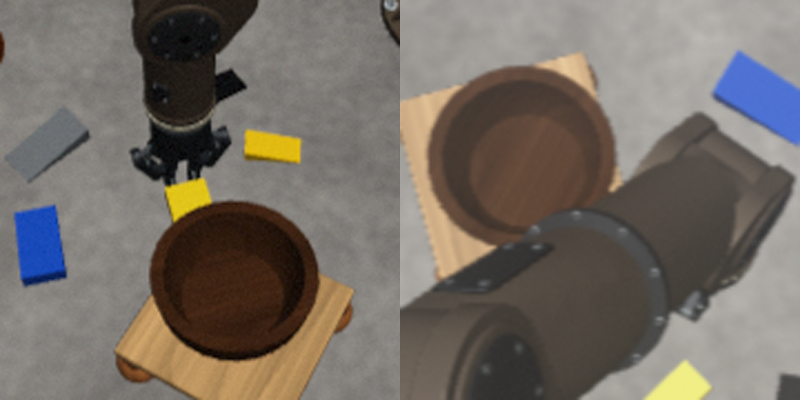

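The wedge now heads ~63° with the foot nearly on its centreline, so I push straight.

```bash
python3 -m crank '[[0.003,0,0,0,0,0],[0.003,0,0,0,0,0],[0.003,0,0,0,0,0],[0.003,0,0,0,0,0],[0.003,0,0,0,0,0],[0.002,0,0,0,0,0],[0.002,0,0,0,0,0],[0.002,0,0,0,0,0],[0,0,0,0,0,0],[0,0,0,0,0,0]]'
cat > r.py <<'E'
from h import *
import sys
n=sys.argv[1];d=grab('scene','s'+n);tool()
# mortar rim / board tilt indicator: near-board-corner and rim circle in the scene view
h=cv2.cvtColor(d['img'],cv2.COLOR_RGB2HSV)
E
cat >> r.py <<'E'
g0=np.load('pics/s0.npz')['img'][205:330,215:345];g0=cv2.cvtColor(g0,cv2.COLOR_RGB2GRAY);g1=cv2.cvtColor(d['img'][205:330,215:345],cv2.COLOR_RGB2GRAY)
p=cv2.goodFeaturesToTrack(g0,80,.02,4);q,st,_=cv2.calcOpticalFlowPyrLK(g0,g1,p,None)
k=(st[:,0]==1);rim=k&(p[:,0,1]<75)
print('flow rim',np.median((q-p)[rim,0],0),rim.sum(),'low',np.median((q-p)[k&~rim,0],0))
E
python3 r.py 5; python3 w.py 5
```

```text
time: 7.95
tool_pos: [0.5433, -0.0424, 0.0113]
orientation: [-2.663, -1.666, -0.001]
force: [0.8, -0.7, -0.7]
opening: 0.0215
grip_force: 0.5
t 8.0 p [ 0.5433 -0.0425  0.0113] yaw 64.07 zaxis [ 0.     0.001 -1.   ] F [-0.  -0.7 -0.1] op 0.021549975370621685 q [-0.42  0.67  0.58  2.02 -0.61  0.63  0.11]
flow rim [0.98127365 2.1240978 ] 50 low [0.18037415 2.3229866 ]
[263 206] [ 0.5251 -0.0205  0.024 ]
[247 210] [ 0.5696 -0.0424  0.024 ]
[248 219] [ 0.5875 -0.0178  0.024 ]
[265 212] [ 0.5347 -0.0015  0.024 ]
width 0.049597673747734446 heading 63.773953163950125 back [ 0.54735663 -0.03145982] foot in wedge x,y 0.023073978159444543 0.0009571149675464408
```

The stand is rising. I'll push on in small steps and watch until the rim motion saturates.

```bash
python3 -m crank '[[0.002,0,0,0,0,0],[0.002,0,0,0,0,0],[0,0,0,0,0,0],[0,0,0,0,0,0],[0,0,0,0,0,0],[0,0,0,0,0,0],[0,0,0,0,0,0],[0,0,0,0,0,0],[0,0,0,0,0,0],[0,0,0,0,0,0]]' |head -4; python3 r.py 6; python3 w.py 6|tail -1
python3 -m crank '[[0.002,0,0,0,0,0],[0.002,0,0,0,0,0],[0,0,0,0,0,0],[0,0,0,0,0,0],[0,0,0,0,0,0],[0,0,0,0,0,0],[0,0,0,0,0,0],[0,0,0,0,0,0],[0,0,0,0,0,0],[0,0,0,0,0,0]]' |head -4; python3 r.py 7; python3 w.py 7|tail -1
python3 - <<'E'
from h import *
d=dict(np.load('pics/s0.npz'))
o=np.array([.6355,.1455,0]);x=np.array([.457,.889,0]);y=np.array([-.889,.457,0])
def pr(X):
    c=np.array(d['R'])@X+d['t'];return np.array([d['fx']*c[0]/c[2],d['fy']*c[1]/c[2]])
for P in([-.09,0,.155],[.09,0,.155],[0,.09,.155],[0,-.09,.155],[0,0,.1]):
    g=lambda t:o+x*(P[0]*np.cos(t)-P[2]*np.sin(t))+y*P[1]+np.array([0,0,1])*(P[2]*np.cos(t)+P[0]*np.sin(t))
    print(P,[(pr(g(t))-pr(g(.083))).round(2) for t in(0,.009,.03)])
E
```

```text
time: 8.83
tool_pos: [0.5449, -0.0393, 0.0113]
orientation: [-2.663, -1.666, -0.0]
force: [-0.4, -0.2, -0.7]
t 8.8833 p [ 0.5449 -0.0394  0.0113] yaw 64.05 zaxis [ 0.  0. -1.] F [ 0.1 -0.   0.2] op 0.021095929999819393 q [-0.43  0.67  0.58  2.01 -0.61  0.63  0.11]
flow rim [1.1570244 2.3235607] 50 low [0.21509743 2.5197372 ]
width 0.05155592656825584 heading 59.17032753907906 back [ 0.54972827 -0.02666068] foot in wedge x,y 0.017408843017062074 0.006797420634834385
time: 9.72
tool_pos: [0.5467, -0.0359, 0.0113]
orientation: [2.664, 1.666, 0.0]
force: [-0.8, -2.3, 0.4]
t 9.7667 p [ 0.5467 -0.0359  0.0113] yaw 64.04 zaxis [ 0.  0. -1.] F [ 0.  -2.3 -0.5] op 0.02137595387667538 q [-0.43  0.67  0.58  2.01 -0.61  0.64  0.1 ]
flow rim [1.2681141 2.5733547] 50 low [0.27157974 2.7305489 ]
width 0.0522965141915499 heading 62.8269869963959 back [ 0.55085519 -0.02539115] foot in wedge x,y 0.016050899020031366 0.002588306018226034
[-0.09, 0, 0.155] [array([1.41, 2.66]), array([1.25, 2.35]), array([0.89, 1.64])]
[0.09, 0, 0.155] [array([1.52, 6.37]), array([1.36, 5.68]), array([0.99, 4.07])]
[0, 0.09, 0.155] [array([1.78, 4.49]), array([1.59, 3.99]), array([1.14, 2.84])]
[0, -0.09, 0.155] [array([1.27, 4.75]), array([1.13, 4.22]), array([0.81, 3.  ])]
[0, 0, 0.1] [array([0.94, 2.88]), array([0.84, 2.57]), array([0.6 , 1.83])]
```

```bash
python3 -m crank '[[0.0015,0,0,0,0,0],[0.0015,0,0,0,0,0],[0,0,0,0,0,0],[0,0,0,0,0,0],[0,0,0,0,0,0],[0,0,0,0,0,0],[0,0,0,0,0,0],[0,0,0,0,0,0],[0,0,0,0,0,0],[0,0,0,0,0,0]]' |head -4; python3 r.py 8; python3 w.py 8|tail -1
python3 -m crank '[[0.0015,0,0,0,0,0],[0.0015,0,0,0,0,0],[0,0,0,0,0,0],[0,0,0,0,0,0],[0,0,0,0,0,0],[0,0,0,0,0,0],[0,0,0,0,0,0],[0,0,0,0,0,0],[0,0,0,0,0,0],[0,0,0,0,0,0]]' |head -4; python3 r.py 9; python3 w.py 9|tail -1
```

```text
time: 10.6
tool_pos: [0.548, -0.033, 0.0113]
orientation: [-2.663, -1.666, -0.0]
force: [-0.5, -0.7, -0.3]
t 10.65 p [ 0.548  -0.0331  0.0113] yaw 64.05 zaxis [ 0.  0. -1.] F [ 0.  -1.3 -0.3] op 0.021435421463428913 q [-0.44  0.68  0.58  2.01 -0.61  0.64  0.09]
flow rim [1.3172188 2.8545456] 50 low [0.26441765 2.864376  ]
width 0.054298224218298 heading 58.516596533879394 back [ 0.55321162 -0.02062288] foot in wedge x,y 0.010358412885287584 0.0074404470840164876
time: 11.48
tool_pos: [0.549, -0.031, 0.0113]
orientation: [2.664, 1.665, -0.001]
force: [-1.8, -5.1, 0.1]
t 11.5333 p [ 0.549  -0.031   0.0113] yaw 64.01 zaxis [-0. -0. -1.] F [-4.2 -3.9  1.1] op 0.021447116772260705 q [-0.44  0.68  0.58  2.   -0.61  0.64  0.09]
flow rim [1.3272285 3.0052814] 50 low [0.3305149 2.998436 ]
width 0.05139677939462081 heading 59.13462102815746 back [ 0.55211794 -0.01962807] foot in wedge x,y 0.010142026078518045 0.0052858922914984265
```

Force rises and the tool lags, which suggests the hard stop. One more small push to confirm.

```bash
python3 -m crank '[[0.0015,0,0,0,0,0],[0.001,0,0,0,0,0],[0,0,0,0,0,0],[0,0,0,0,0,0],[0,0,0,0,0,0],[0,0,0,0,0,0],[0,0,0,0,0,0],[0,0,0,0,0,0],[0,0,0,0,0,0],[0,0,0,0,0,0]]' |head -4; python3 r.py 10; python3 w.py 10|tail -1
```

```text
time: 12.37
tool_pos: [0.5491, -0.0306, 0.0113]
orientation: [2.664, 1.662, -0.004]
force: [-4.8, -10.1, 3.4]
t 12.4167 p [ 0.5492 -0.0306  0.0113] yaw 63.92 zaxis [-0.001 -0.002 -1.   ] F [-5.5 -9.9  3.5] op 0.021620105408554028 q [-0.45  0.68  0.58  2.   -0.61  0.64  0.09]
flow rim [1.3064938 3.066483 ] 50 low [0.33682632 3.0030708 ]
width 0.05499083146488574 heading 61.97898783892206 back [ 0.55433136 -0.01936143] foot in wedge x,y 0.009048838851060191 0.003875511969143375
```

Saturated: force is 11 N, with no further tool or rim motion, so the stand is level at its stop. Now I back off straight along -x, then go up.

```bash
python3 -m crank '[[-0.003,0,0,0,0,0],[-0.004,0,0,0,0,0],[-0.008,0,0,0,0,0],[-0.01,0,0,0,0,0],[-0.015,0,0,0,0,0],[-0.015,0,0,0,0,0],[-0.005,0,-0.02,0,0,0],[0,0,-0.03,0,0,0],[0,0,-0.03,0,0,0],[0,0,-0.03,0,0,0]]'
python3 -m crank '[[-0.02,0,-0.03,0,0,0],[-0.03,0,-0.03,0,0,0],[-0.03,0,0,0,0,0],[-0.03,0,0,0,0,0],[-0.03,0,0,0,0,0],[-0.03,0,0,0,0,0],[-0.02,0,0,0,0,0],[0,0,0,0,0,0],[0,0,0,0,0,0],[0,0,0,0,0,0]]'|head -4
python3 r.py 11; python3 w.py 11; python3 v.py 12
```

```text
time: 13.25
tool_pos: [0.5232, -0.0831, 0.1224]
orientation: [-2.664, -1.664, 0.001]
force: [1.4, 0.1, -0.4]
opening: 0.0215
grip_force: 0.0
time: 14.08
tool_pos: [0.4412, -0.2521, 0.1807]
orientation: [-2.663, -1.665, -0.001]
force: [0.2, -0.6, -0.4]
t 14.1333 p [ 0.4415 -0.2517  0.1806] yaw 64.11 zaxis [ 0.     0.001 -1.   ] F [ 0.7 -0.1 -0.6] op 0.021352056251768187 q [-0.2   0.38  0.82  1.98 -0.34  0.93  0.34]
flow rim [1.3304253 2.9990196] 50 low [0.293993 2.9543  ]
[265 210] [ 0.5301 -0.0064  0.024 ]
[247 214] [ 0.5786 -0.0323  0.024 ]
[248 220] [ 0.5897 -0.0153  0.024 ]
width 0.05499083146488574 heading 61.97898783892206 back [ 0.55433136 -0.01936143] foot in wedge x,y 0.009048838851060191 0.003875511969143375
t 14.2333 p [ 0.4416 -0.2515  0.1806] yaw 64.15 zaxis [-0.     0.001 -1.   ] F [-0.   0.5 -0.7] op 0.021602654431732076 q [-0.2   0.38  0.82  1.98 -0.34  0.93  0.34]
```

View pics/v12.png

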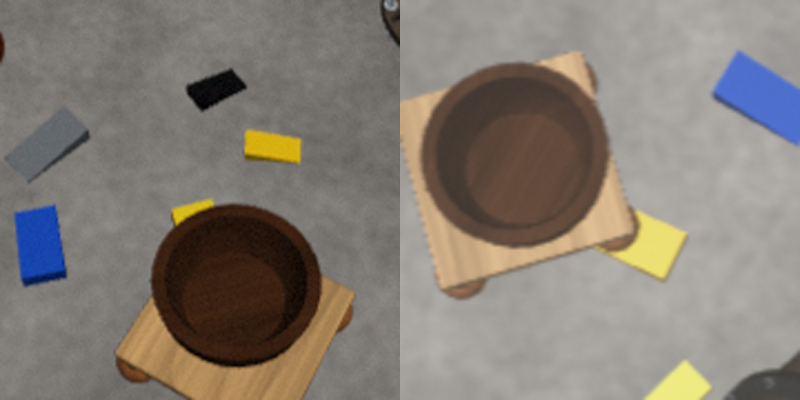

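The wedge sits under the short foot, with its visible end at crop (650,245) in the top half. The stand stayed raised after the release (rim flow 3.0, the same as at the stop), and the robot is clear.

```bash
python3 -c "
from rig import ctrl
print(ctrl.close_job())"
```

```text
the job is handed in; nothing more can be done
None
```

I pushed the yellow wedge under the short foot until the stand met its level stop; the stand stayed up after I backed the fingers off clear of everything, and I handed the job in at about 14 s (the hand-in returned no verdict).

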